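Show a stone in the amber viewing box

TASK

Press both lamp caps on top of the amber viewing box down until they are fully home on their collars, and only then take the upright handle of the spring-return sample slide and pull it straight out until the slide's pointer fin stands in line with the mark fin on the rail beside it, so the stone sits under the window. Keep it there: the program finishes while the gripper is still holding the handle at the mark, for the slide springs back if it is let go. Leave the mark where it is set, and the bottle, tub, loupe and loose stone where they stand.

Things in the scene. Friction and masses are not known exactly. Their poses are not given: they have to be found in the camera images.
- viewer: Amber viewing box, fixed. Origin: underside, centre of the housing; x points to the rear (away from the handle), y left, z up. Base plate 150 mm wide, 12 thick, x -190 to +65. Grey housing x -60 to +60, y -70 to +70, top at z 80; clear window in its top near the front, two collars (52 mm wide, rim z 88) behind it. The slide comes out of the front (-x); an index rail lies at y +55 in front.
- cap_left (a joint): Travel of the left (+y) lamp cap in m, straight down along the box's z: grows as it is pressed, 0.010 = fully home on its collar. Starts 5.5 to 10 mm short of home. Moves stiffly (about 6 N, more when pressed fast: damping 30 N per m/s), stays where it is left, does not spring up.
- cap_right (a joint): The same for the right (-y) lamp cap.
- cap_left_top (a point): Centre of the flat top of the left lamp cap: black knurled round cap 44 mm across, 26 mm tall, at x +23, y +42 mm in the box's frame. Top at z 114 mm when home, up to 124 mm before.
- cap_right_top (a point): Centre of the flat top of the right lamp cap, at x +23, y -42 mm in the box's frame; otherwise the same.
- slide (a joint): How far the sample slide is pulled out, in m, along the box's -x: 0 = sprung fully in (start), 0.070 = end stop. A spring pulls it back with 4 N at 0, 90 N/m more as it comes out (about 8.5 N at 50 mm).
- handle: The moving sample slide with its handle: a flat steel tongue 50 mm wide, 8 thick (z 20 to 28 mm) out of the housing front, and standing on it an upright black handle plate 12 mm thick (x), 30 wide (y), 72 tall (z 28 to 100), centred 55 mm in front of the housing face when in, free all round. Origin: tongue underside, 115 mm behind (+x of) the handle; axes as the box's.
- handle_top (a point): Centre of the handle's top edge, 100 mm above the table; at x -115, y 0 mm in the box's frame with the slide in; moves with the slide.
- pointer (a point): Top of the pointer fin: a steel fin 4 mm thick (along x), at the left edge of the slide's tongue, top at z 46 mm; at x -90, y +42 mm in the box's frame with the slide in; moves with the slide (25 mm behind the handle's centre).
- mark_tip (a point): Top of the mark fin: brass, 4 mm thick (along x), on a small rider that can be knocked along the index rail; top at z 48 mm, y +55 in the box's frame, axes as the box's. Set beforehand 24 to 52 mm in front of (-x) where the pointer starts. The slide is at the mark when pointer and mark have the same x in the box's frame.
- bottle: Blue spray bottle with white head, 82 mm across, 209 mm tall, upright; bystander. Origin: centre of its underside.
- tub: Open translucent plastic tub 110 x 85 x 50 mm with amber chips; bystander. Origin: centre of its underside.
- loupe: Black eye loupe, 42 mm across, 30 mm tall; bystander. Origin: centre of its underside.
- stone: Loose amber stone about 45 x 32 x 27 mm; bystander. Origin: centre of its underside.

How it is judged:
On the way, in this order (a step that is already met when the one before it is completed fails the run):
1. both lamp caps are pressed home, the slide still in (value of joint each of cap_left, cap_right above 0.0085 m and value of joint slide below 0.01 m), for 0.2 s.
2. the slide is pulled out to the mark by its handle (value of joint each of cap_left, cap_right above 0.0085 m and x of pointer in the frame of mark_tip between -0.004 and 0.004 m and contact force between handle and the fingers above 2 N), for 0.3 s.
At the end, for the whole second after the job is handed in: Both lamp caps are within 1.5 mm of fully home, the slide's pointer is within 4 mm of the mark along the slide, and the fingers are holding the handle (more than 2 N on it) through the last second (all of step 2); the arm keeps its last pose, push and grip.
It fails at once if the slide is pulled out more than 10 mm while a lamp cap is still up (value of joint slide above 0.01 m and value of joint any of cap_left, cap_right below 0.0075 m).
It fails at once if the mark is shifted by more than 4 mm (distance of mark_tip from where it was at the start of the episode above 0.004 m).
It fails at once if the bottle, tub, loupe or loose stone is shifted by more than 30 mm or the bottle tipped over (distance of any of bottle, tub, loupe, stone from where it was at the start of the episode above 0.03 m or angle between bottle's own z axis and vertical above 0.5 rad).
It also fails if it takes over 48 s, if anything falls off the work surface, if the arm or the gripper's body presses on something with over 40 N, if the wrist force passes 120 N, or if a joint passes its speed limit or range.

ROBOT

A 7-joint arm with a two-finger parallel gripper is mounted at the origin on the work surface. World frame = base frame: x ahead of the robot, y to its left, z up, the work surface at z = 0. Lengths are in m, angles in rad, forces in N, time in s.
With the tool pointing down it reaches from about 0.4 to 0.85 m from the base axis. Payload 10.4 kg.
Tool frame: the origin (TCP) lies midway between the tips of the shut fingers; the grasp point (between the pads) lies 19 mm behind it; z points along the fingers, y is the line along which they close (so a half turn about z gives the same grasp; the last joint's range is limited). The gripper opens to 87 mm and grips with 3 to 60 N. Pads are 19 mm wide; open, the fingers measure 117 mm over their backs; the gripper's body (75 mm by 190 mm) begins 51 mm behind the grasp point.
Start: joints at [1.171, 0.332, -0.065, 1.46, 0.022, 1.35, -0.088], TCP at [0.23, -0.581, 0.223] pointing down, gripper open.
Joint ranges: [-2.6, 2.6], [-0.5, 2.12], [-1.47, 1.34], [0.16, 2.42], [-1.27, 4.41], [0.06, 2.06], [-2.6, 2.6]. Speed limits (rad/s): [2.22, 2.22, 2.79, 2.79, 3.14, 3.14, 3.14].

INTERFACE

Orientations are given as a unit quaternion [w, x, y, z].
In Python, from bench import r, effector, kin, vision, job, current_time, current_joint_pos, current_dq, current_joint_efforts, current_tcp_pos, current_orientation, current_wrist_force, current_wrist_torque, current_grip_width, current_gripper_force gives the robot as it stands. The module is installed in compiled form; this text tells all that it offers. Calls block until the motion is done:
- r.movep(position, orientation): joint-space move of the TCP to a pose.
- r.move_straight(position, rot=None, feed=0.15): straight line of the TCP; rot=None keeps the orientation; feed is the mean speed in m/s.
- r.goto_joints(angles): joint-space move.
- effector.gripper_open() and effector.close_gripper(grip_force=None): open the fingers fully, or close them until they stop; grip_force is the grip in N (None keeps the last).
- r.sleep(seconds).
- kin.inverse_kinematics(position, orientation): joint angles nearest the present ones, or None.
- vision.read_camera(name): name is "scene" or "top"; returns the picture (480x640x3 uint8, red, green, blue); there is no depth.
- vision.camera_model(name): a dict with "K" (3x3 intrinsics, pixels), "view" (4x4, takes a point from world to camera coordinates). Camera axes: x right, y down, z forward; pixel columns grow to the right and rows downward; lengths in m; the calibration is good to about 2 mm. A picture is of the moment at which its call begins. camera_model takes no time and is no camera call.
A pose or a line that the arm cannot do raises r.MotionError and nothing moves.
- job.sign_off(): hands the job in; it is judged then, once.
Readings, each from a call of its own:
- current_time(): time.
- current_joint_pos(): joint angles.
- current_dq(): joint speeds.
- current_joint_efforts(): joint torques, N m.
- current_tcp_pos(): TCP position.
- current_orientation(): TCP orientation.
- current_wrist_force(): force on the tool from outside, world axes, zero at the start.
- current_wrist_torque(): the same for the moment, N m.
- current_grip_width(): finger opening in m.
- current_gripper_force(): force on a finger pad.
Only numpy, scipy, OpenCV 4.12 (cv2) and the standard library are available. Lean on these libraries where they do the work, as an engineer would, in place of code of your own. Each camera call takes 0.05 s, during which the arm holds its last target. There are 200 camera calls.

## Working session

There is one attempt and no reset: what is moved stays moved. The work goes in short steps, each a Python script; the robot and the scene stay as the last script left them, time stands still between calls to the robot, and variables do not carry over. Pictures are saved under pics/ and viewed, at most 10 in all, crops included, and the job is handed in when it is done.

```bash
mkdir -p pics
python3 - <<'E'
from bench import *
import cv2,numpy as np
for n in("scene","top"):
    cv2.imwrite(f"pics/{n}0.png",vision.read_camera(n)[:,:,::-1]); m=vision.camera_model(n); print(np.round(m["K"],1),np.round(m["view"],3))
print(current_time(),current_orientation())
E
```

```text
[[577.6   0.  328.2]
 [  0.  577.6 239.9]
 [  0.    0.    1. ]] [[ 0.167  0.986 -0.01  -0.125]
 [ 0.573 -0.105 -0.813 -0.254]
 [-0.802  0.13  -0.583  1.502]
 [ 0.     0.     0.     1.   ]]
[[440.    0.  319.4]
 [  0.  440.  246.8]
 [  0.    0.    1. ]] [[ 0.003 -1.     0.029  0.009]
 [-0.995 -0.006 -0.099  0.566]
 [ 0.1   -0.029 -0.995  0.887]
 [ 0.     0.     0.     1.   ]]
0.1 [-5.92229303e-04  9.82304997e-01  1.87287264e-01 -1.53770317e-04]
```

View pics/scene0.png

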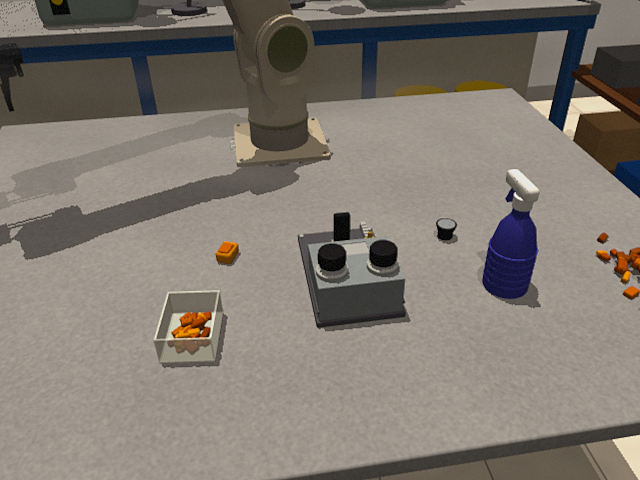

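View pics/top0.png

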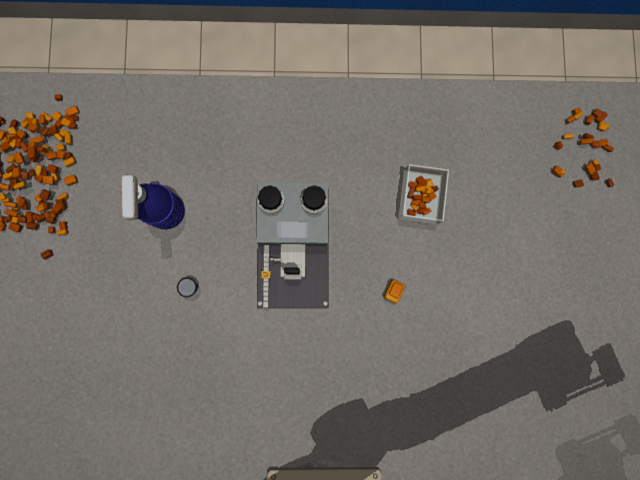

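Both views show the box with its front towards the robot, about square to the world axes. In the top view the caps are at (270,198) and (314,198), the handle at (291,269), and the brass mark at (266,274). I'll zoom in there and measure.

```bash
cat > h.py <<'E'
from bench import *
import cv2,numpy as np
def ray(n,u,v):
    m=vision.camera_model(n);R=m["view"][:3,:3];t=m["view"][:3,3]
    d=R.T@np.linalg.inv(m["K"])@[u,v,1.];return -R.T@t,d
def onz(n,u,v,z):
    c,d=ray(n,u,v);return (c+d*(z-c[2])/d[2])
def pix(n,p):
    m=vision.camera_model(n);q=m["K"]@(m["view"]@[*p,1.])[:3];return q[:2]/q[2]
E
python3 - <<'E'
from h import *
im=cv2.imread("pics/top0.png");s=cv2.imread("pics/scene0.png")
a=cv2.resize(im[178:313,250:336],None,fx=4.4,fy=4.4,interpolation=cv2.INTER_CUBIC)
b=cv2.resize(s[200:330,290:412],None,fx=4.4,fy=4.4,interpolation=cv2.INTER_CUBIC)[:594]
b=cv2.resize(b,(400,int(b.shape[0]*400/b.shape[1])))
o=np.zeros((594,378+410,3),np.uint8);o[:a.shape[0],:a.shape[1]]=a;o[:b.shape[0],380:780]=b
cv2.imwrite("pics/crop.png",o)
hsv=cv2.cvtColor(im,cv2.COLOR_BGR2HSV)
roi=np.zeros(im.shape[:2],np.uint8);roi[178:222,250:336]=1
k=((hsv[...,2]<45)&(roi>0)).astype(np.uint8)
for c in cv2.findContours(k,0,2)[0]:
    if cv2.contourArea(c)>100:
        (x,y),rr=cv2.minEnclosingCircle(c);print("cap",x,y,rr,cv2.boundingRect(c))
for u,v in((257,308),(328,308),(257,244),(328,244)):
    print(u,v,onz("top",u,v,.012),onz("top",u,v,.08))
# base plate dark mask
roi[:]=0;roi[235:315,250:336]=1
sd=(hsv[...,2]<75)&(roi>0)
c=max(cv2.findContours(sd.astype(np.uint8),0,2)[0],key=cv2.contourArea)
print(cv2.minAreaRect(c),[onz("top",*p,.012)[:2].round(4) for p in cv2.boxPoints(cv2.minAreaRect(c))])
E
```

```text
cap 313.5 197.4545440673828 11.813121795654297 (302, 186, 23, 24)
cap 269.5 197.5 11.85336971282959 (258, 186, 24, 24)
257 308 [0.43893728 0.14051221 0.012     ] [0.44157779 0.13299058 0.08      ]
328 308 [ 0.43923707 -0.00718715  0.012     ] [ 0.44185557 -0.00386239  0.08      ]
257 244 [0.57267681 0.1428143  0.012     ] [0.56549609 0.13512362 0.08      ]
328 244 [ 0.57361816 -0.00702397  0.012     ] [ 0.56636831 -0.00371119  0.08      ]
((292.0, 272.0), (58.0, 70.0), 90.0) [array([0.5748, 0.1429]), array([ 0.5757, -0.0049]), array([ 0.4537, -0.0051]), array([0.4534, 0.1408])]
```

View pics/crop.png

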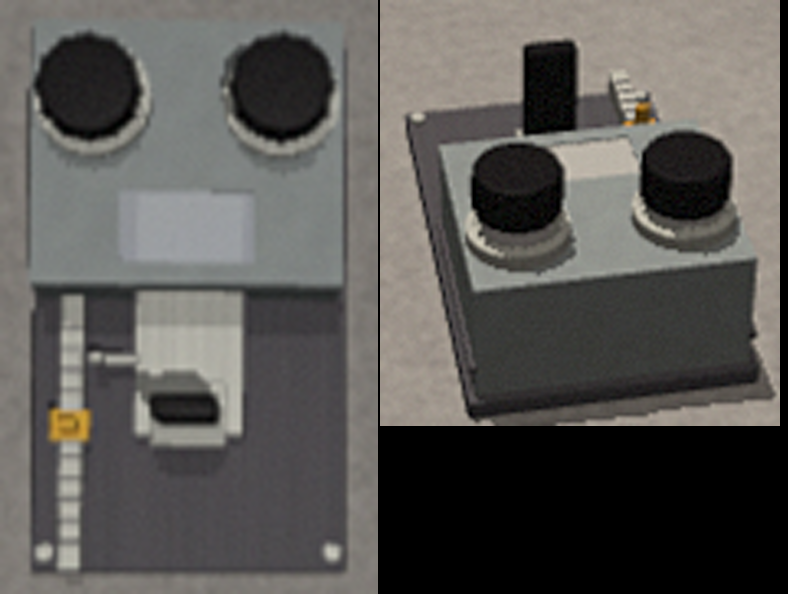

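Run:
```python
from h import *
im=cv2.imread("pics/top0.png").astype(int)
print("red\n",im[256:282,258:284,2]);print("blue\n",im[266:282,258:274,0])
for u,v in((270,197.3),(314.3,197.3)): print("cap",onz("top",u,v,.120))
for u,v in((257.3,307.5),(328.6,307.5)): print("base front",onz("top",u,v,.012))
print("housing front top",[onz("top",u,250/1-6.5,.08) for u in(257.3,328)])
print("handle",onz("top",250+184/4.4,178+408/4.4,.1))
print("cam",ray("top",0,0)[0])
s=cv2.imread("pics/scene0.png")
cv2.imwrite("pics/crop2.png",np.hstack([cv2.resize(s[205:255,320:385],None,fx=6,fy=6,interpolation=cv2.INTER_NEAREST)]))
```

```text
red
 [[ 69  73  74  72  68  90 156 155 155 155 150  67  45  46  54  67  72  71
   70  73  71  69  96 176 172 173]
 [ 69  74  75  73  70  87 149 147 146 148 142  62  43  55  57  50  52  52
   51  53  70  70  95 172 174 175]
 [ 71  72  73  71  70  94 168 166 164 165 138  73 117 161 152 101 104 100
  102 103 106 104 111 158 170 173]
 [ 73  75  73  71  70  97 177 174 175 170 137  78 130 163 152 112 168 171
  171 170 170 171 163 153 169 175]
 [ 71  74  73  75  70  96 175 172 171 171 138  70  93 103  97  82 131 134
  134 132 133 129 128 145 173 174]
 [ 72  73  72  75  71  82 140 139 139 138 121  64  71  72  62  61  74  77
   75  77  72  73  94 168 177 175]
 [ 74  73  75  73  69  84 145 141 139 140 113  64  69  70  64  61  59  59
   61  56  57  56  73 127 126 135]
 [ 72  74  74  72  71  92 169 167 167 163 132  68  72  72  63  59  62  58
   59  61  63  61  66  97  94 101]
 [ 72  76  73  74  70  96 176 175 174 172 138  64  69  72  65  64  65  72
   71  74  72  72  76  97  95  95]
 [ 74  74  72  73  70  94 174 172 173 169 139  63  69  72  65  61  63  72
   75  77  73  76  79  96  94  98]
 [ 72
[... 2484 characters left out ...]
[ 75  76  75  66  55  59  73  72  74  73  69  57  61  75  77  75]
 [ 75  77  74  69  74  87 129 128 132 125  91  57  67  77  77  76]
 [ 77  75  77  76  75 101 161 163 163 158 103  62  63  75  77  74]
 [ 75  76  75  74  75 106 166 166 167 160 108  57  63  76  76  74]
 [ 76  74  75  72  79  99 130 127 130 126  88  63  72  75  77  76]]
cap [0.64989232 0.10772297 0.12      ]
cap [0.65068228 0.02425866 0.12      ]
base front [0.43996859 0.13990869 0.012     ]
base front [ 0.44027456 -0.00844011  0.012     ]
housing front top [array([0.56648202, 0.1345566 , 0.08      ]), array([ 0.56735533, -0.00371   ,  0.08      ])]
handle [0.51271275 0.06604611 0.1       ]
cam [0.47489412 0.0380874  0.93798172]
```

View pics/crop2.png

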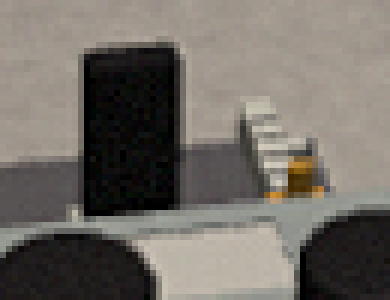

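Run:
```python
from h import *
p=onz("top",271.3,258.6,.046);m=onz("top",264.3,273.6,.048);print("pointer",p,"mark",m,"diff",p[0]-m[0])
q=[0,1,0,0]
print(kin.inverse_kinematics([.65,.108,.2],q),kin.inverse_kinematics([.46,.066,.075],q))
effector.close_gripper(20)
for y in(.108,.0243):
    r.movep([.650,y,.19],q); r.move_straight([.650,y,.132])
    f0=current_wrist_force()[2]; z=.119
    r.move_straight([.650,y,z],feed=.04)
    while z>.1105:
        z-=.001; r.move_straight([.650,y,z],feed=.03); f=current_wrist_force()[2]-f0
        if f>18: break
    print("press",y,z,current_tcp_pos().round(4) if hasattr(current_tcp_pos(),'round') else current_tcp_pos(),f)
    r.move_straight([.650,y,.17])
print(current_time())
```

```text
pointer [0.53952284 0.10959203 0.046     ] mark [0.50902863 0.12306526 0.048     ] diff 0.030494209955707507
[ 0.34879882  0.55593101 -0.85412033  1.35773814  0.41484645  1.41090262
 -2.06473344] [ 0.57373669  0.22887823 -0.87665189  2.0021001   0.20854118  1.00153984
 -1.97426136]
press 0.108 0.11199999999999999 [0.6502 0.1081 0.1143] 20.75881893999811
press 0.0243 0.11199999999999999 [0.6503 0.0244 0.1143] 20.37905066326536
11.4833
```

Both caps stopped hard at z ≈ 0.114, which is home. Next I'll grip the handle.

Run:
```python
from h import *
q=[0,1,0,0]; x=.5127
effector.gripper_open()
r.movep([x,.066,.2],q); r.move_straight([x,.066,.068])
effector.close_gripper(45)
print(current_grip_width(),current_gripper_force(),current_wrist_force(),current_tcp_pos())
r.move_straight([x-.0305,.066,.068],feed=.03); r.sleep(.3)
print(current_grip_width(),current_gripper_force(),current_wrist_force(),current_tcp_pos(),current_time())
o=[]
for n,(a,b,c,d) in {"top":(225,320,240,345),"scene":(195,290,310,415)}.items():
    i=vision.read_camera(n)[:,:,::-1];cv2.imwrite(f"pics/{n}1.png",i);o.append(cv2.resize(i[a:b,c:d],(399,361),interpolation=cv2.INTER_CUBIC))
cv2.imwrite("pics/pull.png",np.hstack(o))
```

```text
0.02962841007085645 45.00372592359781 [ 0.90047209  4.80779399 -2.05092083] [0.51268976 0.06685852 0.06801014]
0.02925850799923547 45.006855335086584 [ 5.50917277  6.01761277 -9.36467134] [0.48310285 0.06683536 0.06803162] 17.1167
```

View pics/pull.png

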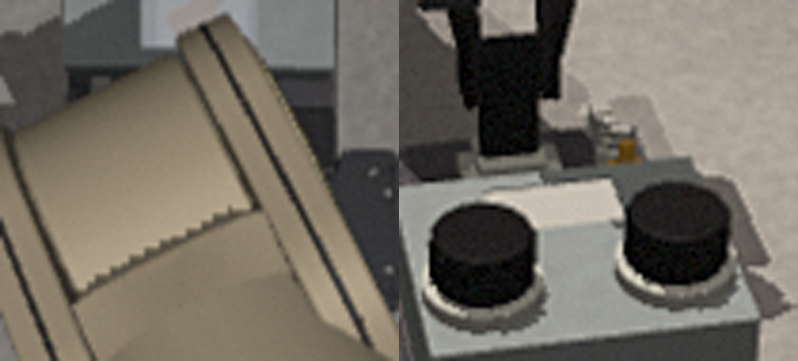

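The top view is blocked by the arm. In the scene view the fingers hold the handle, with the brass mark near (625,150) in the crop and the pointer just left of it. I'll check the handle shift and fin alignment in the scene view.

Run:
```python
from h import *
a=cv2.imread("pics/scene0.png");b=cv2.imread("pics/scene1.png")
f=lambda i:cv2.resize(i[205:250,345:390],(390,390),interpolation=cv2.INTER_NEAREST)
cv2.imwrite("pics/c3.png",np.hstack([f(a),f(b)]))
bx,by=.6285,.067
for n,p in dict(mark0=(.509,.122,.048),ptr=(.5385-.0296,.109,.046),ptr_in=(.5385-.0296,.092,.046),ptrbase=(.5385-.0296,.109,.03)).items(): 
    u=pix("scene",p);print(n,u,"crop",(u-[345,205])*390/45)
```

```text
mark0 [370.51548996 232.11567427] crop [221.13424628 235.00251034]
ptr [363.68458586 233.68227753] crop [161.93307742 248.5797386 ]
ptr_in [354.78086632 234.62865969] crop [ 84.76750812 256.78171733]
ptrbase [363.46818126 240.62388924] crop [160.05757095 308.74037345]
```

View pics/c3.png

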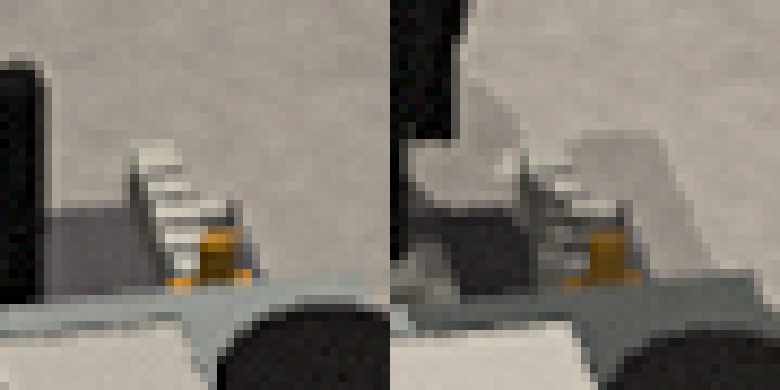

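Run:
```python
from h import *
for n,x in(("scene0",.5127),("scene1",.4831)):
    g=cv2.cvtColor(cv2.imread(f"pics/{n}.png"),6).astype(int)
    u,v=pix("scene",(x+.006,.067,.1));print(n,"pred far/near edge",u,v,pix("scene",(x-.006,.067,.1)), "base",pix("scene",(x+.006,.067,.028)))
    c=int(round(u));print(list(enumerate(g[int(v)-8:int(v)+8,c-3:c+4].mean(1).round().astype(int),int(v)-8)))
    c0=int(pix("scene",(x,.067,.07))[1]);print("row",c0,list(enumerate(g[c0,c-14:c+15],c-14)))
    c=int(u);print("lower",list(enumerate(g[225:250,c-2:c+3].mean(1).round().astype(int),225)))
b=cv2.imread("pics/scene1.png")
print(cv2.cvtColor(b,6)[226:242,350:378])
```

```text
scene0 pred far/near edge 342.73130455359217 214.55047155855084 [341.4931318  210.98343676] base [342.56217696 246.88420019]
[(206, np.int64(151)), (207, np.int64(152)), (208, np.int64(153)), (209, np.int64(155)), (210, np.int64(156)), (211, np.int64(159)), (212, np.int64(101)), (213, np.int64(24)), (214, np.int64(26)), (215, np.int64(23)), (216, np.int64(16)), (217, np.int64(12)), (218, np.int64(10)), (219, np.int64(10)), (220, np.int64(12)), (221, np.int64(11))]
row 226 [(329, np.int64(155)), (330, np.int64(157)), (331, np.int64(157)), (332, np.int64(153)), (333, np.int64(112)), (334, np.int64(0)), (335, np.int64(12)), (336, np.int64(6)), (337, np.int64(13)), (338, np.int64(9)), (339, np.int64(4)), (340, np.int64(14)), (341, np.int64(8)), (342, np.int64(5)), (343, np.int64(9)), (344, np.int64(4)), (345, np.int64(9)), (346, np.int64(12)), (347, np.int64(13)), (348, np.int64(0)), (349, np.int64(40)), (350, np.int64(110)), (351, np.int64(164)), (352, np.int64(157)), (353, np.int64(156)), (354, np.int64(155)), (355, np.int64(152)), (356, np.int64(153)), (357, np.int64(154))]
lower [(22
[... 3312 characters left out ...]
 82  81  48  33  36  37  38  35  35  42  38  55  74  73  77  84  82  70
   62  65  62  63  82  86  85 129 143 136]
 [105 101  61  31  38  35  36  36  34  35  33  49  73  74  79  85  83  65
   65  74  72  76  89  95  84  95 105 100]
 [119 116  95  29  29  34  29  34  49  55  53  60  81  88  87  96  95  86
   89  86  84  87  91  91  88  88  86  85]
 [106 110 105  60  69  78  77  78  80  84  87  81  89  92  93  93  89  93
   93  93  92  92  88  91  88  92  87  89]
 [ 94  92  94  88  90  93  93  92  92  90  87  91  91  90  89  89  91  91
   93  92  90  90  91  89  88  91  89  88]
 [ 89  84  91  88  90  88  88  85  83  81  79  82  72  68  65  72  84  91
   91  90  92  88  90  91  89  90  90  91]]
```

The handle edge moved 8.6 px against 8.5 px predicted, so the handle hasn't slipped. The pointer post near (363,234) sits beside the mark at (370,232), as predicted when they line up. I'll correct by about 1 mm, to the 30.7 mm estimate, and sign off.

Run:
```python
from h import *
r.move_straight([.4810,.066,.068],feed=.02); r.sleep(.8)
print(current_tcp_pos(),current_grip_width(),current_gripper_force(),current_wrist_force(),current_time())
print(job.sign_off())
```

```text
[0.48192295 0.06686074 0.06803299] 0.02948585980051185 45.006823064759374 [ 6.5882272   5.97807884 -8.47442889] 18.2667
the job is handed in; nothing more can be done
None
```

I pressed both caps home, pulled the slide about 30.8 mm to the mark and handed the job in at about 18 s with the gripper still holding the handle at 45 N; the final fin alignment is measured rather than seen, because the arm blocked the top camera, and no verdict came back.

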